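Run the lantern trolley under the inspection torch

TASK

The storm lantern stands on a heavy, almost frictionless trolley. With the hand between the trolley's two facing spring pads, push it along its rails and brake it with the opposite pad, so that it comes to rest with its pointer opposite the fixed pointer of the inspection torch, to within a centimetre; then take the hand away and let it stand there untouched for at least four seconds before you finish. Touch only the spring pads, never run the trolley into the far end stop or let it race, and leave everything else on the bench alone.

Things in the scene. Friction and masses are not known exactly. Their poses are not given: they have to be found in the camera images.
- rail: Fixed slide base, aluminium plate 280 x 810 x 12 mm with two steel guide rods and a steel stop across each end. Origin: bench level, under the trolley pads' centre line, midway between the two stops. Its y axis is the direction of travel (the trolley must go towards +y, roughly world +y), x points away from the robot, z up. Turned on the bench by up to 0.1 rad.
- trolley (a joint): Travel of the trolley along the rail's +y, m: 0 at the near (right, -y) stop, 0.36 when it strikes the far (left, +y) stop. Rolls freely: total moving mass nominally 4.0 kg (may differ by a third), rolling drag about 0.02 N plus 0.3 N per m/s, so that it coasts far when let go. Starts at rest.
- trolley_middle (a point): Point of the trolley midway between its two spring pads, at their mid height, 70 mm above the bench; it lies at y = -0.18 + trolley on the rail's y axis. The hand works here: between the free pad faces is an open gap 200 mm long, with nothing below but a guide rod (top 34 mm above the bench). The gap is open to the robot's side and above.
- pad_left (a joint): Compression of the left (+y) spring pad, m: 0 free, 0.04 fully in. A block 100 mm wide (x), 52 mm tall (44 to 96 mm above the bench), 45 mm deep; flat rubber face looking to -y, 100 mm to the +y side of trolley_middle when free. Spring 150 N/m, almost no damping: the trolley bounces off it. Pressing it to +y drives the trolley forward.
- pad_right (a joint): Compression of the right (-y) spring pad, m: 0 free, 0.04 fully in. Same as the left pad, mirrored: its face looks to +y, 100 mm to the -y side of trolley_middle when free. Pressing this pad to -y brakes a trolley that runs forward.
- pointer_tip (a point): Tip of the trolley's own flat steel pointer, 10 mm wide, on the deck's edge away from the robot, 222 mm (rail x) from trolley_middle and at the same place along the travel; 47 mm above the bench.
- mark: Fixed inspection torch on a post: square steel foot 70 mm, post, torch at 150 mm height aiming at the rail, and straight below the torch, on the same line, a steel pointer 10 mm wide at 47 mm height. Origin at bench level, in the middle of the foot's edge that faces the rail; axes parallel to the rail's.
- mark_tip (a point): Tip of the torch post's fixed pointer, 47 mm above the bench. The trolley is at the mark when pointer_tip and mark_tip have the same position along the rail's y.
- deck: The trolley's grey deck and housings, not to be touched. Origin at bench level below trolley_middle; y along the travel. 390 mm long in all. At each end a housing 112 mm wide (x), 50 mm long, top 104 mm above the bench, holds a spring pad that looks to the middle. The deck (top 50 mm above the bench) runs from 55 to 200 mm in x, on the side away from the robot.
- lantern: Dark steel storm lantern with glass, 100 mm across and 138 mm tall, fixed on the deck 135 mm (rail x) beyond trolley_middle, foot 53 mm above the bench. Not to be touched.
- jar: Bystander: glass jar with steel cap, 60 mm across, 75 mm tall, origin under its centre.
- screwdriver: Bystander: screwdriver lying on the bench between robot and rail.
- globe: Bystander: open glass globe, 64 mm across, 70 mm tall, standing in the steel parts tray.
Mind the look-alikes: they are no part of the job. What is shaped like the mark but green or red is not meant.

How it is judged:
On the way:
1. the trolley stands at the mark (pointers within 12 mm along the rail, slower than 10 mm/s) with the robot's hand off it, for 3 s (y of pointer_tip in the frame of mark_tip between -0.012 and 0.012 m and velocity of joint trolley between -0.01 and 0.01 m/s and contact force between each of the fingers, the arm and rail below 0.05 N), for 3 s.
At the end, for the whole second after the job is handed in: The trolley's pointer is within 12 mm, along the rail, of the torch's fixed pointer, the trolley moves slower than 10 mm/s, and the robot touches neither trolley nor rail. Before that it stood so, untouched, for 3 s (all of step 1).
It fails at once if the trolley runs into the far end stop (value of joint trolley above 0.354 m).
It fails at once if the trolley races (over 0.35 m/s) (velocity of joint trolley above 0.35 m/s or velocity of joint trolley below -0.35 m/s).
It fails at once if the robot grips, leans on or pushes the deck, its housings or the lantern instead of the pads (contact force between any of the fingers, the arm and deck above 2 N or contact force between any of the fingers, the arm and lantern above 2 N).
It fails at once if a bystander on the bench is moved by more than 25 mm (distance of any of jar, screwdriver, globe from where it was at the start of the episode above 0.025 m).
It also fails if it takes over 42 s, if anything falls off the work surface, if the arm or the gripper's body presses on something with over 40 N, if the wrist force passes 120 N, or if a joint passes its speed limit or range.

ROBOT

A 7-joint arm with a two-finger parallel gripper is mounted at the origin on the work surface. World frame = base frame: x ahead of the robot, y to its left, z up, the work surface at z = 0. Lengths are in m, angles in rad, forces in N, time in s.
With the tool pointing down it reaches from about 0.425 to 0.925 m from the base axis. Payload 6.8 kg.
Tool frame: the origin (TCP) lies midway between the tips of the shut fingers; the grasp point (between the pads) lies 19 mm behind it (bot.pinch_z is the distance from the TCP to the grasp point, in m); z points along the fingers, y is the line along which they close (so a half turn about z gives the same grasp; the last joint's range is limited). The gripper opens to 85 mm and grips with 20 to 120 N. Pads are 22 mm wide; open, the fingers measure 114 mm over their backs; the gripper's body (76 mm by 85 mm) begins 54 mm behind the grasp point. The pads swing forward as they close: fully open they stand 13 mm farther back than shut.
Start: joints at [1.014, 0.477, 0.022, 1.555, -0.011, 1.109, -0.083], TCP at [0.293, -0.608, 0.231] pointing down, gripper open.
Joint ranges: [-2.96, 2.96], [-0.34, 2.1], [-1.41, 1.46], [0.24, 2.44], [-1.37, 4.51], [0.17, 1.92], [-2.96, 2.96]. Speed limits (rad/s): [2.39, 2.39, 3.14, 3.14, 3.14, 3.14, 3.14].

INTERFACE

Orientations are given as a unit quaternion [w, x, y, z].
In Python, from station import bot, imaging gives the robot as it stands. The module is installed in compiled form; this text tells all that it offers.
- The arm moves only by the tool carry_out, never from a script. Its argument "targets" is a list of rows, each a list of 5 numbers: the shift along the tool's x, y, z in cm, then the turn about the tool's z in degrees, then the opening, from -1 (shut) to 1 (fully open). In form: [[x, y, z, yaw, gripper], ...]. A call has 1 to 12 rows; each row shifts and turns the commanded pose from where the row before left it, along the tool's axes as they then stand; what a row does not reach is not made up. A row lasts 1/10 s, in which the tool goes at most 50 mm and 8.59 degrees, less where a joint would pass 70% of its speed; a pose out of reach is approached as far as the arm can. A call is refused whole if a number of a shift passes 5 or a number of a turn 8.59, either way. A call with a gripper value outside its range is refused whole. The fingers move at their own pace and stop on an object; "force" is the grip in N (left out, the last holds). Time passes only in rows, so rows that do not move let the fingers close. It gives the time, the measured TCP pose, the force, the opening and the grip force at its end, in the units of the state.
- bot.get_obs(): the state, without advancing time (a new reading comes with each control period).
- imaging.read_camera(name): name is "scene" or "top"; returns the picture (400x640x3 uint8, red, green, blue); there is no depth.
- imaging.calibration(name): a dict with "fx", "fy", "cx", "cy" (pixels), "k1" (the pictures are not rectified: a ray, as slopes to the right and down, at radius r is drawn at 1 + k1 r^2 times it, then the intrinsics apply), "extrinsics" (4x4, takes a point from world to camera coordinates). Camera axes: x right, y up, looking along -z (the intrinsics and any distortion apply to the point x, -y, -z); pixel columns grow to the right and rows downward; lengths in m; the calibration is good to about 2 mm. A picture is of the moment at which its call begins. calibration takes no time and is no camera call.
- bot.hand_in(): hands the job in; it is judged then, once.
The state is a dict: "t": time; "q": joint angles; "joint_vel": joint speeds; "joint_torque": joint torques, N m; "eef_pos": TCP position; "tool_rot": TCP orientation; "contact_force": force on the tool from outside, world axes, zero at the start; "torque": the same for the moment, N m; "gripper_width": opening from 0.0 (shut) to 1.0 (fully open); "grasp_force": force on a finger pad.
Only numpy, scipy, OpenCV 4.12 (cv2) and the standard library are available. Lean on these libraries where they do the work, as an engineer would, in place of code of your own. Each camera call takes 0.05 s, during which the arm holds its last target. There are 200 camera calls.

## Working session

There is one attempt and no reset: what is moved stays moved. The work goes in short steps, Python scripts to look and compute and a tool call to move; the robot and the scene stay as the last step left them, time stands still between calls to the robot, and variables do not carry over. Pictures are saved under pics/ and viewed, at most 10 in all, crops included, and the job is handed in when it is done.

Besides the shell and the picture viewer there is one more tool, called after "Emit:" in YAML: its name, and indented under it one key for each argument. carry_out: Moves the arm, as the interface text tells. Its arguments: {"type":"object","properties":{"targets":{"type":"array"},"force":{"type":"number"}},"required":["targets"]}

```bash
mkdir -p pics
python3 - <<'E'
from station import bot, imaging
import cv2
for n in ("scene","top"):
    cv2.imwrite(f"pics/{n}0.png",imaging.read_camera(n)[:,:,::-1])
    print(n,imaging.calibration(n))
print(bot.get_obs())
E
```

```text
scene {'fx': 379.59619119662983, 'fy': 379.59619119662983, 'cx': 324.50790990927464, 'cy': 204.95641252976003, 'k1': -0.02558380433416351, 'extrinsics': array([[ 0.65466263,  0.75586255,  0.00941471, -0.46979122],
       [-0.47533369,  0.40194482,  0.78262267,  0.13679726],
       [ 0.58777098, -0.51682895,  0.62242519, -1.43833451],
       [ 0.        ,  0.        ,  0.        ,  1.        ]])}
top {'fx': 474.8780450425963, 'fy': 474.8780450425963, 'cx': 319.8687678725629, 'cy': 196.86857891071335, 'k1': -0.09653487490090469, 'extrinsics': array([[ 0.00694724, -0.99995058, -0.00711177,  0.12723744],
       [ 0.98912049,  0.00582657,  0.14699219, -0.53837367],
       [-0.14694349, -0.00805558,  0.98911209, -1.32379521],
       [ 0.        ,  0.        ,  0.        ,  1.        ]])}
{'t': 0.1, 'q': array([ 1.0139164 ,  0.47775192,  0.02235196,  1.55633235, -0.01150182,
        1.10934103, -0.08309579]), 'joint_vel': array([ 0.00023394, -0.000186  , -0.00019344, -0.00081867,  0.00031832,
        0.00220144,  0.00025929]), 'joint_torque': array([ 4.81521172e-03, -5.97752774e+01,  1.61371708e+00, -2.81950629e+01,
        1.27214834e-02,  5.08261626e-03, -1.60091247e-05]), 'eef_pos': array([ 0.29261081, -0.60768076,  0.23040857]), 'tool_rot': array([-8.14227364e-04,  9.74927966e-01,  2.22519066e-01, -2.51432422e-04]), 'contact_force': array([-0.32643733,  0.01628527,  0.07567342]), 'torque': array([ 0.00439286, -0.0031099 ,  0.01258609]), 'grasp_force': 0.0, 'gripper_width': 0.9987016731288936}
```

View pics/top0.png

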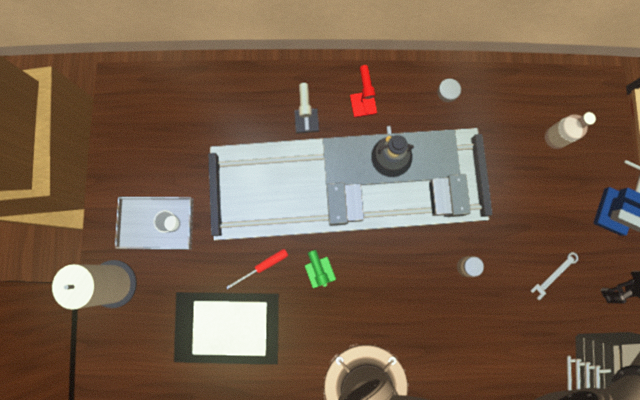

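View pics/scene0.png

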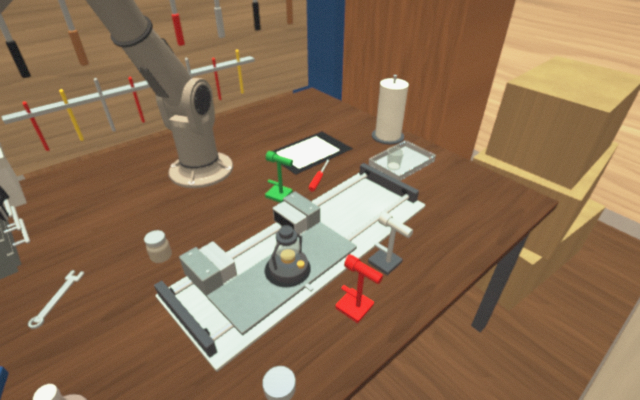

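The top view shows the grey torch post at about (305,115), the trolley pointer at about (389,130), and the rail from x=212 to x=488. The red and green posts are look-alikes. I'll enlarge it next.

```bash
cat > h.py <<'E'
import numpy as np, cv2
from station import bot, imaging
def w(name,u,v,z):
    c=imaging.calibration(name);E=c["extrinsics"]
    d=np.array([(u-c["cx"])/c["fx"],(v-c["cy"])/c["fy"]]);p=d.copy()
    for _ in range(20): p=d/(1+c["k1"]*(p@p))
    r=E[:3,:3].T@np.array([p[0],-p[1],-1]);o=-E[:3,:3].T@E[:3,3]
    return o+r*(z-o[2])/r[2]
def px(name,P):
    c=imaging.calibration(name);E=c["extrinsics"]
    q=E[:3,:3]@P+E[:3,3];p=np.array([q[0],-q[1]])/-q[2];p=p*(1+c["k1"]*(p@p))
    return p*c["fx"]+[c["cx"],c["cy"]]
E
python3 - <<'E'
import cv2
a=cv2.imread("pics/top0.png")
cv2.imwrite("pics/c1.png",cv2.resize(a[75:145,280:410],None,fx=6,fy=6,interpolation=cv2.INTER_CUBIC))
cv2.imwrite("pics/c2.png",cv2.resize(a[120:250,200:500],None,fx=2.6,fy=2.6,interpolation=cv2.INTER_CUBIC))
E
```

```text
(no output)
```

View pics/c1.png

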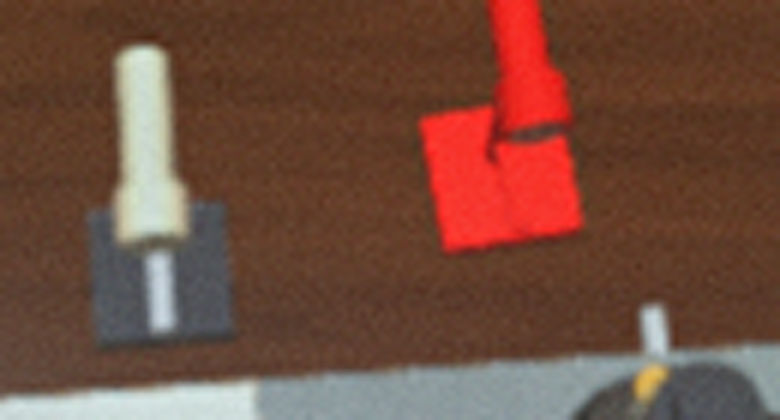

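View pics/c2.png

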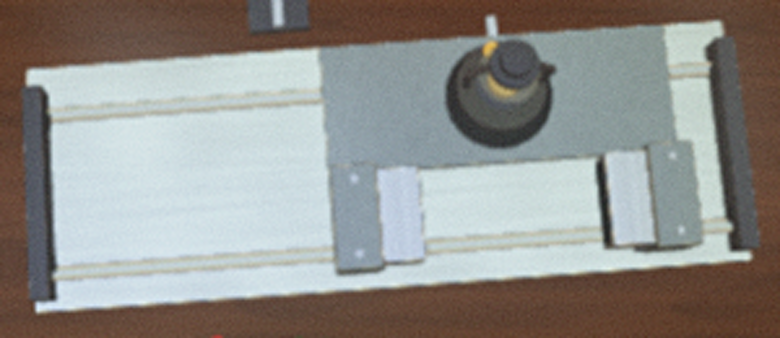

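The crops show the mark pointer tip at (307.2,130.2) and the trolley pointer tip at (388.5,126.0). In c2 the plate corners are at (28,70), (722,22), (750,258) and (38,310), and the pad tops at about x=378–424 and 604–650.

Run:
```python
from h import *
np.set_printoptions(precision=4,suppress=True)
c=[w("top",200+x/2.6,120+y/2.6,.012) for x,y in((28,70),(722,22),(750,258),(38,310))]
TL,TR,BR,BL=c
print("len",np.linalg.norm(TL-TR),np.linalg.norm(BL-BR),"wid",np.linalg.norm(TL-BL),np.linalg.norm(TR-BR))
for a,b in((TL,TR),(BL,BR)): print("yaw",np.arctan2(-(a-b)[0],(a-b)[1]))
for a,b in((TL,BL),(TR,BR)): print("yawx",np.arctan2((a-b)[1],(a-b)[0]))
m=w("top",307.2,130.2,.047);p=w("top",388.5,126,.047)
# pads: top-corner points z=.096
q=[w("top",200+x/2.6,120+y/2.6,.096) for x,y in((416,167),(424,260),(604,153),(612,245))]
yaw=np.mean([np.arctan2(-(a-b)[0],(a-b)[1]) for a,b in((TL,TR),(BL,BR))])
print("yaw",yaw)
R=np.array([[np.cos(yaw),-np.sin(yaw),0],[np.sin(yaw),np.cos(yaw),0],[0,0,1]])
print("mark",m,"ptr",p,"diff rail",R.T@(m-p))
mid=p-R@[.222,0,0];print("middle",mid)
print("pads rel mid",[R.T@(x-mid) for x in q])
ctr=sum(c)/4; print("plate ctr",ctr,"mid rel ctr",R.T@(mid-ctr), "mark",R.T@(m-ctr))
for n in("jar","x"):pass
print("green",w("top",318,262,.1),"jar",w("top",472,267,.075))
```

```text
len 0.8078073958281605 0.8048268342371024 wid 0.27728039927196574 0.2766177884953575
yaw 0.0775963799412295
yaw 0.07842243200345496
yawx 0.08223161208387933
yawx 0.0714666498422914
yaw 0.07800940597234224
mark [0.7335 0.1691 0.047 ] ptr [ 0.7478 -0.0692  0.047 ] diff rail [0.0043 0.2386 0.    ]
middle [ 0.5265 -0.0865  0.047 ]
pads rel mid [array([0.0469, 0.1026, 0.049 ]), array([-0.0527,  0.1025,  0.049 ]), array([ 0.0477, -0.0996,  0.049 ]), array([-0.0514, -0.0976,  0.049 ])]
plate ctr [0.5847 0.0463 0.012 ] mid rel ctr [-0.0684 -0.1278  0.035 ] mark [0.1579 0.1108 0.035 ]
green [0.3512 0.134  0.1   ] jar [ 0.3388 -0.2917  0.075 ]
```

Emit:
carry_out:
  targets:
    - [0, 0, 0, 7.1, 1]
    - [0, 0, 0, 7.1, 1]
    - [0, 0, 0, 7.1, 1]
    - [2, -4, 0, 0, 1]
    - [2, -4, 0, 0, 1]
    - [2, -4, 0, 0, 1]
    - [2, -4, 0, 0, 1]
    - [2, -4, 0, 0, 1]
    - [2, -4, 0, 0, 1]
    - [2, -4, 0, 0, 1]
    - [2, -4, 0, 0, 1]
    - [2, -4, 0, 0, 1]

```text
t: 1.3
eef_pos: [0.4448, -0.2336, 0.2312]
tool_rot: [0.0, 0.999, 0.038, -0.0]
contact_force: [0.6, -0.8, 0.2]
gripper_width: 0.997
grasp_force: 0.0
```

```bash
cat >> h.py <<'E'
yaw=.078; RX=np.array([np.cos(yaw),np.sin(yaw),0]); RY=np.array([-np.sin(yaw),np.cos(yaw),0])
P0=np.array([.7478,-.0692,.047]); MID0=P0-.222*RX; MARK=.2386
def track(im):
    "travel of trolley since start (m), from pointer brightness"
    s=np.arange(-.06,.32,.0005); g=im.astype(float).mean(2).astype(np.float32)
    acc=0
    for dx in np.arange(-.014,-.003,.002):
        q=np.array([px("top",P0+dx*RX+a*RY) for a in s],np.float32)
        acc=acc+cv2.remap(g,q[:,:1],q[:,1:],cv2.INTER_LINEAR)[:,0]
    acc=np.convolve(acc,np.ones(20),'same')/120  # 10 mm wide strip
    acc[:20]=0;acc[-20:]=0
    i=acc.argmax(); k=slice(max(i-12,0),i+13)
    wt=acc[k]-acc[k].min(); return (s[k]*wt).sum()/wt.sum(),acc[i]
def rep(cam=True):
    if cam: im=imaging.read_camera("top"); x,b=track(im)
    o=bot.get_obs(); d=o["eef_pos"]-MID0
    h=d@RY
    print("t %.2f hand rail x %.4f y %.4f z %.4f Fy %.2f gw %.2f"%(o["t"],d@RX,h,o["eef_pos"][2],o["contact_force"]@RY,o["gripper_width"]),end=" ")
    if cam: print("trolley %.4f (b %.0f) to go %.4f hand-mid %.4f"%(x,b,MARK-x,h-x)); return im
    print()
E
python3 - <<'E'
from h import *
im=cv2.imread("pics/top0.png");print(track(im))
rep();o=bot.get_obs();q=o["tool_rot"]
print(q,2*np.arctan2(q[2],q[1]),o["contact_force"])
E
```

```text
Traceback (most recent call last):
  File "h.py", line 20, in track
    q=np.array([px("top",P0+dx*RX+a*RY) for a in s],np.float32)
                ~~^^^^^^^^^^^^^^^^^^^^^
  File "h.py", line 10, in px
    c=imaging.calibration(name);E=c["extrinsics"]
ValueError: time passes only in moves, steps and waits
```

```bash
sed -i 's/c=imaging.calibration(name);/c=CAL[name];/' h.py; sed -i '2a CAL={n:imaging.calibration(n) for n in ("scene","top")}' h.py
python3 - <<'E'
from h import *
im=cv2.imread("pics/top0.png");print(track(im))
im=rep();cv2.imwrite("pics/t1.png",im[:,:,::-1]);o=bot.get_obs();q=o["tool_rot"]
print(q,2*np.arctan2(q[2],q[1]),o["contact_force"])
E
```

```text
(np.float64(0.0009078055504618535), np.float64(185.56463826497395))
t 1.35 hand rail x -0.0888 y -0.1324 z 0.2312 Fy 6.59 gw 1.00 trolley 0.0009 (b 182) to go 0.2377 hand-mid -0.1333
[-1.97693345e-03  9.99063466e-01  4.32172187e-02  7.44576844e-04] 0.08646155901678272 [ 1.21624204  6.70196522 -0.64490681]
```

Emit:
carry_out:
  targets:
    - [1.8, -3.5, 0, 0, 1]
    - [1.8, -3.5, 0, 0, 1]
    - [1.8, -3.5, 0, 0, 1]
    - [1.8, -3.5, 0, 0, 1]
    - [0, 0, 0, 0, 1]
    - [0, 0, 3, 0, 1]
    - [0, 0, 3.5, 0, 1]
    - [0, 0, 4, 0, 1]
    - [0, 0, 4, 0, 1]
    - [0, 0, 3, 0, 1]
    - [0, 0, 1, 0, 1]
    - [0, 0, 0, 0, 1]

```text
t: 2.55
eef_pos: [0.5045, -0.0907, 0.0452]
tool_rot: [-0.0, 0.999, 0.038, -0.002]
contact_force: [-0.7, 0.9, 0.4]
gripper_width: 1.003
grasp_force: 0.0
```

Run:
```python
from h import *
im=rep();cv2.imwrite("pics/t2.png",im[50:260,180:500,::-1].repeat(2,0).repeat(2,1));o=bot.get_obs();q=o["tool_rot"]
print(2*np.arctan2(q[2],q[1]),o["contact_force"])
```

```text
t 2.60 hand rail x -0.0210 y -0.0025 z 0.0466 Fy 0.94 gw 1.00 trolley 0.0009 (b 184) to go 0.2377 hand-mid -0.0035
0.07675685482405609 [-0.74519434  0.88528988  0.34408931]
```

View pics/t2.png

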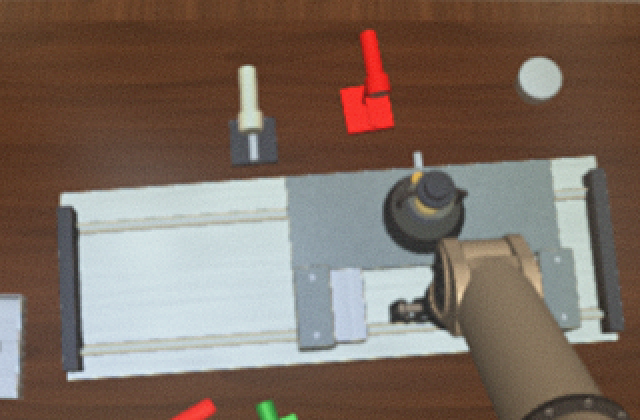

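The hand is in the gap and clear of both pads, and the pointer is visible at (418,155) in the crop. Next is the push.

Emit:
carry_out:
  targets:
    - [0, -1, 0, 0, 1]
    - [0, -1, 0, 0, 1]
    - [0, -1, 0, 0, 1]
    - [0, -0.65, 0, 0, 1]
    - [0, -0.65, 0, 0, 1]
    - [0, -0.65, 0, 0, 1]
    - [0, -0.65, 0, 0, 1]
    - [0, -0.65, 0, 0, 1]
    - [0, -0.65, 0, 0, 1]
    - [0, -0.65, 0, 0, 1]

```text
t: 3.6
eef_pos: [0.4998, -0.0146, 0.0463]
tool_rot: [0.0, 0.999, 0.038, 0.0]
contact_force: [0.6, -0.7, 0.5]
gripper_width: 0.997
grasp_force: 0.2
```

```bash
python3 -c "
from h import *
rep();rep()"
```

```text
t 3.65 hand rail x -0.0209 y 0.0753 z 0.0463 Fy 0.51 gw 1.00 trolley 0.0262 (b 185) to go 0.2124 hand-mid 0.0491
t 3.70 hand rail x -0.0209 y 0.0748 z 0.0463 Fy -0.74 gw 1.01 trolley 0.0324 (b 183) to go 0.2062 hand-mid 0.0424
```

Emit:
carry_out:
  targets:
    - [0, -0.6, 0, 0, 1]
    - [0, -0.6, 0, 0, 1]
    - [0, -0.6, 0, 0, 1]
    - [0, -0.6, 0, 0, 1]
    - [0, -0.6, 0, 0, 1]
    - [0, -0.6, 0, 0, 1]
    - [0, -0.6, 0, 0, 1]

```text
t: 4.4
eef_pos: [0.4966, 0.0274, 0.0463]
tool_rot: [-0.0, 0.999, 0.039, 0.0]
contact_force: [0.1, 0.8, 0.4]
gripper_width: 1.003
grasp_force: 0.0
```

```bash
python3 -c "
from h import *
rep();rep()"
```

```text
t 4.45 hand rail x -0.0208 y 0.1171 z 0.0463 Fy 0.95 gw 1.00 trolley 0.1209 (b 181) to go 0.1177 hand-mid -0.0037
t 4.50 hand rail x -0.0209 y 0.1165 z 0.0463 Fy 0.40 gw 1.00 trolley 0.1263 (b 182) to go 0.1123 hand-mid -0.0098
```

Emit:
carry_out:
  targets:
    - [0, -0.75, 0, 0, 1]
    - [0, -0.75, 0, 0, 1]
    - [0, -0.75, 0, 0, 1]
    - [0, -0.75, 0, 0, 1]
    - [0, -0.75, 0, 0, 1]
    - [0, -0.75, 0, 0, 1]
    - [0, -0.5, 0, 0, 1]
    - [0, -0.5, 0, 0, 1]
    - [0, -0.5, 0, 0, 1]
    - [0, -0.5, 0, 0, 1]
    - [0, -0.5, 0, 0, 1]
    - [0, -0.5, 0, 0, 1]

```text
t: 5.7
eef_pos: [0.4908, 0.102, 0.0463]
tool_rot: [0.0, 0.999, 0.038, -0.0]
contact_force: [-0.1, 0.8, -0.3]
gripper_width: 0.999
grasp_force: 0.1
```

```bash
python3 -c "
from h import *
rep();rep()"
```

```text
t 5.75 hand rail x -0.0208 y 0.1917 z 0.0464 Fy 1.58 gw 1.00 trolley 0.2346 (b 178) to go 0.0040 hand-mid -0.0429
t 5.80 hand rail x -0.0208 y 0.1911 z 0.0463 Fy 0.07 gw 1.00 trolley 0.2350 (b 178) to go 0.0036 hand-mid -0.0438
```

Emit:
carry_out:
  targets:
    - [0, -1.5, 0, 0, 1]
    - [0, -1.5, 0, 0, 1]
    - [0, -1, 0, 0, 1]

```text
t: 6.1
eef_pos: [0.4876, 0.1439, 0.0464]
tool_rot: [-0.0, 0.999, 0.039, 0.0]
contact_force: [0.1, 0.4, -0.2]
gripper_width: 0.995
grasp_force: 0.0
```

```bash
python3 -c "
from h import *
rep();rep()"
```

```text
t 6.15 hand rail x -0.0208 y 0.2345 z 0.0465 Fy 1.68 gw 1.00 trolley 0.2349 (b 179) to go 0.0037 hand-mid -0.0004
t 6.20 hand rail x -0.0208 y 0.2331 z 0.0464 Fy 1.28 gw 1.00 trolley 0.2349 (b 178) to go 0.0037 hand-mid -0.0018
```

The trolley has stopped about 3 mm short, which is within tolerance. I'll lift the hand straight up and check.

Emit:
carry_out:
  targets:
    - [0, 0, -2, 0, 1]
    - [0, 0, -3, 0, 1]
    - [0, 0, -4, 0, 1]
    - [0, 0, -4, 0, 1]
    - [0, 0, -3, 0, 1]
    - [0, 0, 0, 0, 1]
    - [0, 0, 0, 0, 1]
    - [0, 0, 0, 0, 1]
    - [0, 0, 0, 0, 1]
    - [0, 0, 0, 0, 1]

```text
t: 7.2
eef_pos: [0.4872, 0.1413, 0.2052]
tool_rot: [0.0, 0.999, 0.039, -0.001]
contact_force: [-0.2, 0.5, 0.3]
gripper_width: 0.998
grasp_force: 0.0
```

```bash
python3 -c "
from h import *
im=rep();cv2.imwrite('pics/e1.png',cv2.resize(im[75:165,250:370,::-1],None,fx=6,fy=6,interpolation=cv2.INTER_CUBIC))"
```

```text
t 7.25 hand rail x -0.0213 y 0.2303 z 0.2054 Fy -0.92 gw 1.00 trolley 0.2349 (b 177) to go 0.0037 hand-mid -0.0047
```

View pics/e1.png

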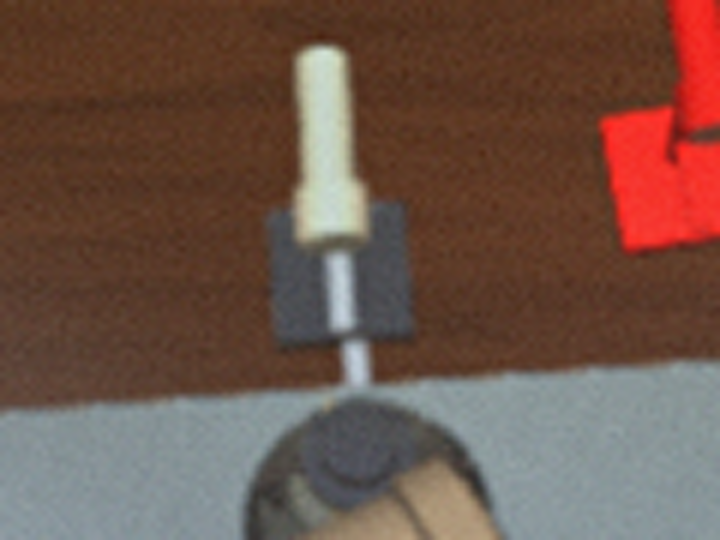

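The picture shows the mark pointer tip at (343,330) and the trolley pointer tip at (354,342) in the crop. That is about 4 mm short, well within 12 mm, and the trolley is at rest. I'll let it stand.

Emit:
carry_out:
  targets:
    - [0, 0, 0, 0, 1]
    - [0, 0, 0, 0, 1]
    - [0, 0, 0, 0, 1]
    - [0, 0, 0, 0, 1]
    - [0, 0, 0, 0, 1]
    - [0, 0, 0, 0, 1]
    - [0, 0, 0, 0, 1]
    - [0, 0, 0, 0, 1]
    - [0, 0, 0, 0, 1]
    - [0, 0, 0, 0, 1]
    - [0, 0, 0, 0, 1]
    - [0, 0, 0, 0, 1]

```text
t: 8.45
eef_pos: [0.4878, 0.1416, 0.2063]
tool_rot: [0.0, 0.999, 0.039, 0.0]
contact_force: [0.3, -0.1, 0.2]
gripper_width: 1.003
grasp_force: 0.0
```

Emit:
carry_out:
  targets:
    - [0, 0, 0, 0, 1]
    - [0, 0, 0, 0, 1]
    - [0, 0, 0, 0, 1]
    - [0, 0, 0, 0, 1]
    - [0, 0, 0, 0, 1]
    - [0, 0, 0, 0, 1]
    - [0, 0, 0, 0, 1]
    - [0, 0, 0, 0, 1]
    - [0, 0, 0, 0, 1]
    - [0, 0, 0, 0, 1]
    - [0, 0, 0, 0, 1]
    - [0, 0, 0, 0, 1]

```text
t: 9.65
eef_pos: [0.4878, 0.1416, 0.2063]
tool_rot: [0.0, 0.999, 0.039, 0.0]
contact_force: [-0.3, -0.3, -0.4]
gripper_width: 0.997
grasp_force: 0.0
```

Emit:
carry_out:
  targets:
    - [0, 0, 0, 0, 1]
    - [0, 0, 0, 0, 1]
    - [0, 0, 0, 0, 1]
    - [0, 0, 0, 0, 1]
    - [0, 0, 0, 0, 1]
    - [0, 0, 0, 0, 1]
    - [0, 0, 0, 0, 1]
    - [0, 0, 0, 0, 1]
    - [0, 0, 0, 0, 1]
    - [0, 0, 0, 0, 1]
    - [0, 0, 0, 0, 1]
    - [0, 0, 0, 0, 1]

```text
t: 10.85
eef_pos: [0.4878, 0.1416, 0.2063]
tool_rot: [0.0, 0.999, 0.038, 0.0]
contact_force: [0.5, -0.5, 0.3]
gripper_width: 0.999
grasp_force: 0.0
```

Emit:
carry_out:
  targets:
    - [0, 0, 0, 0, 1]
    - [0, 0, 0, 0, 1]
    - [0, 0, 0, 0, 1]
    - [0, 0, 0, 0, 1]
    - [0, 0, 0, 0, 1]
    - [0, 0, 0, 0, 1]
    - [0, 0, 0, 0, 1]
    - [0, 0, 0, 0, 1]
    - [0, 0, 0, 0, 1]
    - [0, 0, 0, 0, 1]
    - [0, 0, 0, 0, 1]
    - [0, 0, 0, 0, 1]

```text
t: 12.05
eef_pos: [0.4878, 0.1416, 0.2063]
tool_rot: [-0.0, 0.999, 0.038, 0.0]
contact_force: [-0.5, -0.2, -0.1]
gripper_width: 0.998
grasp_force: 0.0
```

```bash
python3 -c "
from h import *
x,b=track(imaging.read_camera('top'));print(x,b,bot.get_obs()['t'])
if abs(x-.2349)<.002: print(bot.hand_in())"
```

```text
0.23491189284248823 177.08793080647786 12.1
the job is handed in; nothing more can be done
None
```

The job is handed in: the trolley came to rest with its pointer about 4 mm short of the torch's pointer (by camera), and it stood untouched for over 4 s before hand-in at t = 12.1 s.

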